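Pin the stop and wedge up the eyepiece frame

ROBOT

A 6-joint arm with a two-finger parallel gripper is mounted at the origin on the work surface. World frame = base frame: x ahead of the robot, y to its left, z up, the work surface at z = 0. Lengths are in m, angles in rad, forces in N, time in s.
With the tool pointing down it reaches from about 0.325 to 0.9 m from the base axis. Payload 6.1 kg.
Tool frame: the origin (TCP) lies at the very end of the fingers, on their centre line; the grasp point (between the pads) lies 19 mm behind it; z points along the fingers, x is the direction in which the jaws open and shut, and the axes are right-handed (so a half turn about z gives the same grasp; the last joint's range is limited). The gripper opens to 87 mm and grips with 3 to 60 N. Pads are 19 mm wide; open, the fingers measure 117 mm over their backs; the gripper's body (75 mm by 190 mm) begins 51 mm behind the grasp point.
Start: joints at [1.187, 0.22, 1.526, -0, 1.395, -0.126], TCP at [0.159, 0.604, 0.223] pointing down, gripper open.
Joint ranges: [-2.98, 2.98], [-0.91, 2.08], [0.09, 2.57], [-1.24, 4.39], [0.2, 2.65], [-2.68, 2.68]. Speed limits (rad/s): [2.57, 2.57, 3.01, 3.14, 3.14, 3.14].

INTERFACE

Orientations are given as a rotation vector (axis times angle).
In Python, from bench import read_state, snapshot, sign_off gives the robot as it stands.
- The arm moves only by the tool drive_tool, never from a script. Its argument "targets" is a list of rows, each an object with "slide": the shift along the tool's x, y, z in cm, a list of three; "dr": the turn, a rotation vector about the tool's x, y, z in degrees, a list of three. In form: [{"slide": [x, y, z], "dr": [rx, ry, rz]}, ...]. A call has 1 to 20 rows; each row shifts and turns the commanded pose from where the row before left it, along the tool's axes as they then stand; what a row does not reach is not made up. A row lasts 1/10 s, in which the tool goes at most 50 mm and 8.59 degrees, less where a joint would pass 70% of its speed; a pose out of reach is approached as far as the arm can. A call with a gripper value outside its range is refused whole. "fingers" is the finger opening in cm, from 0 to 8.7, set as the call begins (left out, the last holds). The fingers move at their own pace and stop on an object; the grip force is fixed at half the most. Time passes only in rows, so rows that do not move let the fingers close. It gives the time, the measured TCP pose, the force and the opening at its end, in the units of the state.
- read_state(): the state, without advancing time (a new reading comes with each control period).
- snapshot(name): name is "side" or "top"; returns a dict with "frame" (480x640x3 uint8, blue, green, red), "z_map" (480x640 float32, m along the optical axis (not along the pixel's ray), 0 where there is no reading), "camera_matrix" (3x3 intrinsics, pixels), "R" (3x3) and "t" (3): a world point X has camera coordinates R X + t. Camera axes: x right, y down, z forward; pixel columns grow to the right and rows downward; lengths in m; the calibration is good to about 2 mm. A picture is of the moment at which its call begins.
- sign_off(): hands the job in, once; it reports no verdict.
The state is a dict: "time_s": time; "qpos": joint angles; "joint_vel": joint speeds; "joint_torque": joint torques, N m; "tool_pos": TCP position; "ee_rot": TCP orientation; "ft_force": force on the tool from outside, world axes, zero at the start; "torque": the same for the moment, N m; "grip_width": finger opening in m.
Only numpy, scipy, OpenCV 4.12 (cv2) and the standard library are available. Lean on these libraries where they do the work, as an engineer would, in place of code of your own. Each camera call takes 0.05 s, during which the arm holds its last target.

TASK

Drop the bone-headed steel stop rod all the way down into the narrow glass vial behind the frame's carriage and leave it standing there, so that the carriage cannot slide away; then push the boxwood wedge, flat on the jig board, nose first under the brass eyepiece frame's free lip until the lip just lifts off, by some 2 to 6 mm. Finish while still gripping the wedge with the frame resting on it; do not touch the frame with the robot, and leave the two lenses, the septum and the scraper where they are.

Things in the scene. Friction and masses are not known exactly. Their poses are not given: they have to be found in the camera images.
- jig: Fixed mahogany board 310 x 190 mm, 12 mm thick, flat on the table. Origin at its underside; +x is the direction in which the wedge is pushed (towards hinge and vial), z up. The board runs from x = -170 to +140 mm, y = -95 to +95 mm. In jig coordinates, at rest: the frame's lip lies at x = -34 mm, its hinge axis at x = +62 mm, the vial's axis at x = +108.5 mm, all centred on y = 0; the board in front of the lip (x = -170 to -40 mm) is free for the wedge.
- carriage (a joint): Ebony hinge block that carries the frame and slides on the board along jig +x, m: 0 at the start, 0.024 at its end stop. It slides at a light push (about 0.4 N), so the wedge would push it away. A brass tongue on it (16 mm wide, 32 to 40 mm above the board, its end 3.5 mm from the seated rod's surface, on the lip's side of it) meets the rod once the rod stands in the vial: the carriage then slides only some 4 to 7 mm before it is stopped, and the frame goes with it.
- frame (a joint): Tilt of the hinged gilt brass eyepiece frame (150 mm wide across jig y, 96 mm from hinge axis to lip, about 0.32 kg, free to fall back), rad: 0 = its two corner feet rest on the board, grows as the lip rises. Lip rise = 96 mm x value, so 2 to 6 mm is 0.021 to 0.062.
- frame_lip (a point): Middle of the frame's free lip: the axis of a round bar 8 mm thick running along jig y, 12 mm above the board top at rest, so its underside is 8 mm above the board. The two feet stand at jig y = +-69 mm (12 mm wide), between them the way under the lip is free.
- vial_mouth (a point): Centre of the mouth of the short green glass vial fixed upright on the board: bore 10.4 mm, outside 21 mm, mouth 30 mm above the board top, inner floor 27 mm below the mouth.
- rod_head (a point): Centre of the bone head of the stop rod: a cylinder 14 mm across and 22 mm tall, the place to grip. The rod is 100 mm long in all and stands upright in a 50 x 50 x 30 mm ebony stand, in a hole 25 mm deep; z points up along the rod. About 60 g.
- rod_foot (a point): Centre of the lower end of the stop rod, 89 mm below the head's centre. The steel shaft is 8 mm across, tapering over its last 8 mm to 4 mm.
- wedge_grip (a point): Centre of the grip block of the boxwood wedge, 20 mm above its underside. The block is 38 mm long (x), 24 mm wide (y), 40 mm tall; +x points to the nose, z up. In front of the block, from 18 to 80 mm ahead of this point, is the ramp, which falls evenly from 20.5 mm to 3 mm thick at the nose, 24 mm wide. Lies flat on the table at the start. About 70 g.
- lens_a: Loose clear plano-convex lens, 40 mm across, 9 mm thick, flat side down; origin at the centre of its underside. Leave alone.
- lens_b: The second lens, the same as the first. Leave alone.
- septum: Loose ebony viewer septum, a black plate 60 x 100 x 6 mm; origin at the centre of its underside. Leave alone.
- scraper: Loose steel scraper with a mahogany handle, 170 mm long along y, 22 mm wide, 14 mm tall; origin on the underside where handle and blade meet. Leave alone.
Not all that is in view belongs to the job. Of the things that look like the part that bears wedge_grip, take the one that is farthest to the robot's left at the start.

How it is judged:
By the outcome, as a careful person would: the job done as asked, in the order asked, and still so for the second after the job is handed in, while the arm keeps its last pose, push and grip.
It also fails if it takes over 61 s, if anything falls off the work surface, if the arm or the gripper's body presses on something with over 40 N, if the wrist force passes 120 N, or if a joint passes its speed limit or range.

## Working session

There is one attempt and no reset: what is moved stays moved. The work goes in short steps, Python scripts to look and compute and a tool call to move; the robot and the scene stay as the last step left them, time stands still between calls to the robot, and variables do not carry over. Pictures are saved under pics/ and viewed, and the job is handed in when it is done.

Besides the shell and the picture viewer there is one more tool, called after "Call:" as name(argument=value, ...) on one line, values as JSON. drive_tool: Moves the arm, as the interface text tells. Its arguments: {"type":"object","properties":{"targets":{"type":"array"},"fingers":{"type":"number"}},"required":["targets"]}

```bash
mkdir -p pics; ls
cat > h.py <<'E'
import numpy as np,cv2,json
from bench import read_state,snapshot,sign_off
def take(name,fn):
    s=snapshot(name); cv2.imwrite(f'pics/{fn}.png',s['frame']); np.savez(f'pics/{fn}.npz',**s); return s
def cloud(s):
    z=s['z_map'];K=s['camera_matrix'];v,u=np.mgrid[:480,:640]
    P=np.stack([(u-K[0,2])/K[0,0]*z,(v-K[1,2])/K[1,1]*z,z],-1)
    W=(P-s['t'])@s['R']; W[z==0]=np.nan; return W
def load(fn): return dict(np.load(f'pics/{fn}.npz'))
E
python3 - <<'E'
from h import *
print(read_state())
for n in('top','side'):
    s=take(n,n+'0'); print(n,s['camera_matrix'],s['R'],s['t'], -s['R'].T@s['t'])
E
```

```text
pics
{'time_s': 0.0, 'qpos': array([ 1.18689251e+00,  2.21234142e-01,  1.52761696e+00, -1.84452245e-05,
        1.39468021e+00, -1.26136427e-01]), 'joint_vel': array([ 3.07034241e-04, -1.27364661e-03, -2.74037395e-04,  4.60659239e-04,
        6.77095182e-04,  3.48304785e-05]), 'joint_torque': array([-1.28704898e-03, -4.94610322e+01, -3.87367880e+01,  6.97027612e-02,
        5.74625109e-02, -1.57286972e-04]), 'tool_pos': array([0.15912453, 0.603764  , 0.22142919]), 'ee_rot': array([ 2.4877392 ,  1.91689644, -0.00261162]), 'ft_force': array([ 0.42553899,  1.36406994, -0.12879065]), 'torque': array([-0.01632176, -0.03596165,  0.07662034]), 'grip_width': 0.08711318054628028}
top [[479.68650572   0.         314.8690425 ]
 [  0.         479.68650572 236.01353414]
 [  0.           0.           1.        ]] [[-0.02767321 -0.99916908 -0.02992227]
 [-0.99871566  0.02890677 -0.04161053]
 [ 0.04244091  0.02873234 -0.99868575]] [-0.07944443  0.58409283  1.25629029] [ 0.52782607 -0.13235882  1.27656647]
side [[466.42039443   0.         313.34662511]
 [  0.         466.42039443 239.64446327]
 [  0.           0.           1.        ]] [[-0.99795953 -0.06274152  0.01184419]
 [-0.05536817  0.75799137 -0.64991034]
 [ 0.03179857 -0.64924    -0.75991859]] [0.58386401 0.1587167  1.10728869] [0.55625031 0.63522274 0.93768549]
```

View pics/top0.png

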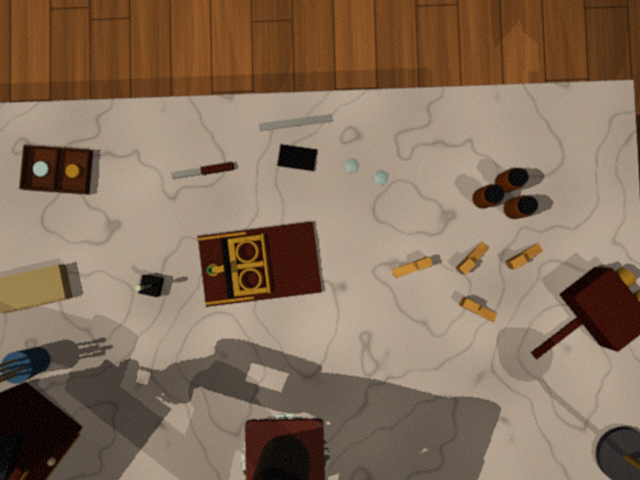

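View pics/side0.png

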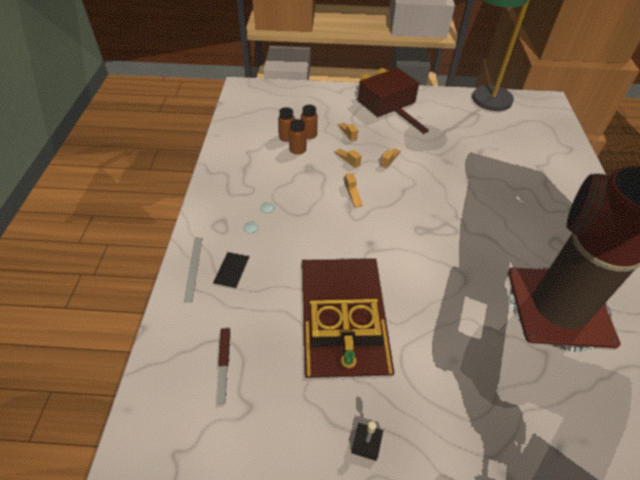

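Run:
```python
from h import *
s=load('top0');t=load('side0')
a=cv2.resize(s['frame'][225:335,370:560],None,fx=4,fy=4,interpolation=2)
cv2.imwrite('pics/c1.png',a)
b=cv2.resize(t['frame'][110:220,310:430],None,fx=5,fy=5,interpolation=2)
cv2.imwrite('pics/c2.png',b)
c=cv2.resize(s['frame'][215:315,120:330],None,fx=3.8,fy=3.8,interpolation=2)
cv2.imwrite('pics/c3.png',c)
W=cloud(s);V=cloud(t)
for p in[(413,267),(473,258),(524,256),(478,308),(140,288),(150,285),(212,269),(300,250),(400,200)]:print('top',p,W[p[1],p[0]].round(4))
for p in[(352,190),(372,427),(348,358)]:print('side',p,V[p[1],p[0]].round(4))
```

```text
top (413, 267) [ 0.4931 -0.35    0.0152]
top (473, 258) [ 0.5123 -0.5043  0.0209]
top (524, 256) [ 0.5139 -0.6369  0.0161]
top (478, 308) [ 0.3828 -0.5132  0.0163]
top (140, 288) [0.4618 0.3371 0.1005]
top (150, 285) [0.4648 0.3405 0.0253]
top (212, 269) [0.5028 0.1691 0.0521]
top (300, 250) [ 0.5457 -0.0558  0.0138]
top (400, 200) [ 0.6714 -0.3248 -0.0008]
side (352, 190) [ 0.4963 -0.3444  0.0185]
side (372, 427) [0.4616 0.3474 0.1055]
side (348, 358) [0.5014 0.1867 0.0398]
```

View pics/c1.png

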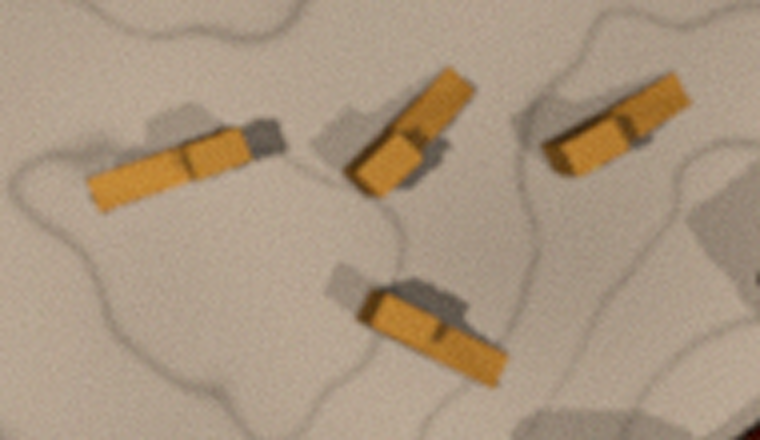

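View pics/c2.png

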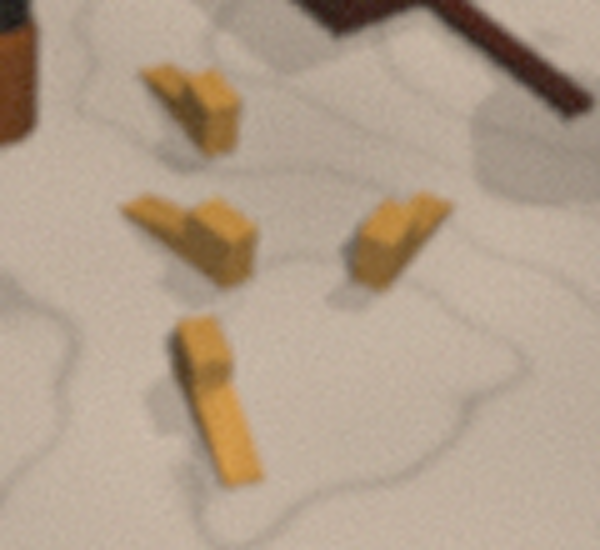

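View pics/c3.png

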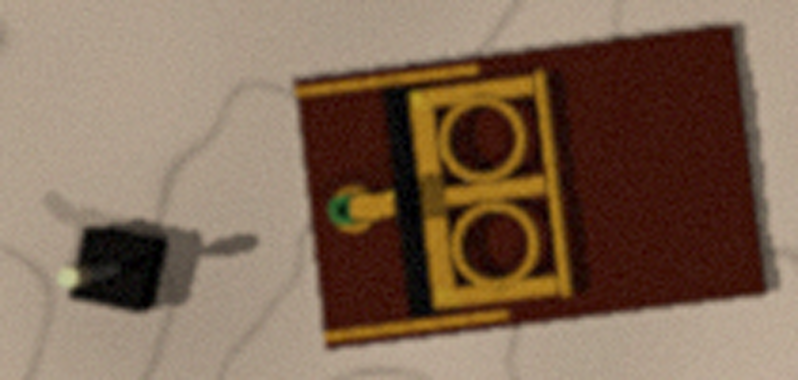

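```bash
cat >> h.py <<'E'
def fitrect(W,m):
    xy=W[m][:,:2].astype(np.float32)*1000
    return cv2.minAreaRect(xy)
E
python3 - <<'E'
from h import *
for n in('top0','side0'):
    s=load(n);W=cloud(s);X,Y,Z=W[...,0],W[...,1],W[...,2]
    hsv=cv2.cvtColor(s['frame'],cv2.COLOR_BGR2HSV)
    f=(X>.3)&(X<.75)&(Y>-.7)&(Y<.5)
    print(n,'table z',np.nanmedian(Z[(X>.6)&(X<.68)&(Y>-.45)&(Y<-.3)]))
    m=f&(abs(X-.5)<.15)&(Y>-.2)&(Y<.25)&(Z>.006)&(Z<.02)
    m=cv2.morphologyEx(m.astype(np.uint8),cv2.MORPH_OPEN,np.ones((3,3)))>0
    print('board',m.sum(),fitrect(W,m),'z',np.nanmedian(Z[m]))
    m=f&(Y>.28)&(Y<.42)&(X>.4)&(X<.53)&(Z>.085)
    print('rodhead',m.sum(),np.nanmean(W[m],0),np.nanmin(W[m],0),np.nanmax(W[m],0))
    m=f&(Y>.28)&(Y<.42)&(X>.4)&(X<.53)&(Z>.025)&(Z<.034)
    print('stand',m.sum(),fitrect(W,m))
    o=(hsv[...,0]>8)&(hsv[...,0]<25)&(hsv[...,1]>120)
    w=f&o&(Y>-.43)&(Y<-.25)&(abs(X-.5)<.1)
    print('wedge',w.sum(),fitrect(W,w)); 
    b=w&(Z>.034); print('block',b.sum(),fitrect(W,b),np.nanmedian(W[b],0))
    r=w&(Z<.022)&(Z>.001); print('ramp',r.sum(),fitrect(W,r))
    g=f&(hsv[...,0]>35)&(hsv[...,0]<90)&(hsv[...,1]>80)&(abs(X-.5)<.05)&(Y>.14)&(Y<.22)
    v,u=np.nonzero(g); print('green',g.sum(), u.mean() if len(u) else 0,v.mean() if len(v) else 0); print(W[g][:25].round(4))
E
```

```text
top0 table z -0.0005365290790204774
board 6067 ((511.50927734375, 55.86009216308594), (189.78359985351562, 310.309814453125), 5.608895301818848) z 0.0109576284675244
rodhead 40 [0.4626279  0.34084882 0.09936669] [0.45644847 0.3348297  0.08604146] [0.46897207 0.34821124 0.10757472]
stand 299 ((462.32110595703125, 342.27618408203125), (51.18198776245117, 50.4256706237793), 76.30636596679688)
wedge 378 ((494.6806335449219, -349.7408447265625), (23.30498504638672, 108.64755249023438), 19.102245330810547)
block 134 ((502.9517822265625, -373.5322265625), (22.586280822753906, 38.257843017578125), 17.808757781982422) [ 0.50314918 -0.37405799  0.03920306]
ramp 216 ((494.1922912597656, -348.34686279296875), (23.23318862915039, 105.71541595458984), 19.956199645996094)
green 37 209.2972972972973 269.43243243243245
[[0.5433 0.1426 0.0282]
 [0.5076 0.194  0.0049]
 [0.5081 0.1823 0.0404]
 [0.5079 0.1803 0.038 ]
 [0.5079 0.1767 0.042 ]
 [0.5078 0.1751 0.0378]
 [0.5055 0.1853 0.039 ]
 [0.5055 0.1826 0.0394]
 [0.5054 0.1804 0.0376]
 [0.5054 0.1761 0.0447]
 [0.5052 0.1748 0.0392]
 [0.503  0.1882 0.0382
[... 1023 characters left out ...]
5), (22.875463485717773, 89.08473205566406), 20.022436141967773)
green 110 348.7 356.58181818181816
[[0.5062 0.1737 0.045 ]
 [0.5038 0.1715 0.0409]
 [0.5018 0.1716 0.0414]
 [0.4997 0.1715 0.0416]
 [0.4977 0.1725 0.0438]
 [0.4955 0.1715 0.0421]
 [0.4933 0.1703 0.0401]
 [0.5081 0.1751 0.043 ]
 [0.506  0.1749 0.043 ]
 [0.5041 0.1763 0.0459]
 [0.5018 0.1741 0.0419]
 [0.4994 0.1716 0.0373]
 [0.4976 0.1741 0.0424]
 [0.4955 0.1734 0.0414]
 [0.4934 0.1735 0.0418]
 [0.4916 0.1755 0.0461]
 [0.5085 0.1614 0.0115]
 [0.5081 0.1775 0.0433]
 [0.5059 0.1767 0.042 ]
 [0.5038 0.1763 0.0414]
 [0.5013 0.1727 0.0347]
 [0.4994 0.1746 0.0387]
 [0.4972 0.1736 0.037 ]
 [0.4954 0.1753 0.0406]
 [0.4936 0.1771 0.0445]]
```

The things that could be taken for the wedge, by top-view pixel, are (423,264) with block right and nose left, (473,258), (524,256) and (478,308). The crops show four similar wedges. The one farthest left (+y) is at (423,264), with its block at about (0.503, -0.372) and its nose pointing +y, so that is my choice. The rod is at (0.462, 0.343) and the jig yaw is 95.65°.

Call:
drive_tool(targets=[{"slide":[0,0,0],"dr":[0,0,8]},{"slide":[0,0,0],"dr":[0,0,8]},{"slide":[0,0,0],"dr":[0,0,8]},{"slide":[0,0,0],"dr":[0,0,8]},{"slide":[0,0,0],"dr":[0,0,8]},{"slide":[0,0,0],"dr":[0,0,8]},{"slide":[0,0,0],"dr":[0,0,8]},{"slide":[0,0,0],"dr":[0,0,8]},{"slide":[0,0,0],"dr":[0,0,5.5]},{"slide":[0,0,0],"dr":[0,0,0]}], fingers=8.7)

```text
time_s: 1.1
tool_pos: [0.1592, 0.604, 0.2219]
ee_rot: [3.137, 0.156, -0.001]
ft_force: [0.2, 0.3, -0.4]
grip_width: 0.087
```

Call:
drive_tool(targets=[{"slide":[2.3,2.4,0],"dr":[0,0,0]},{"slide":[2.3,2.4,0],"dr":[0,0,0]},{"slide":[2.3,2.4,0],"dr":[0,0,0]},{"slide":[2.3,2.4,0],"dr":[0,0,0]},{"slide":[2.3,2.4,0],"dr":[0,0,0]},{"slide":[2.3,2.4,0],"dr":[0,0,0]},{"slide":[2.3,2.4,0],"dr":[0,0,0]},{"slide":[2.3,2.4,0],"dr":[0,0,0]},{"slide":[2.3,2.4,0],"dr":[0,0,0]},{"slide":[2.3,2.4,0],"dr":[0,0,0]},{"slide":[2.3,2.4,0],"dr":[0,0,0]},{"slide":[2.3,2.4,0],"dr":[0,0,0]},{"slide":[0,0,0],"dr":[0,0,0]},{"slide":[0,0,0],"dr":[0,0,0]},{"slide":[0,0,0],"dr":[0,0,0]}])

```text
time_s: 2.6
tool_pos: [0.462, 0.3458, 0.2223]
ee_rot: [-3.137, -0.16, 0.001]
ft_force: [0.4, 0.5, 0.7]
grip_width: 0.0869
```

Call:
drive_tool(targets=[{"slide":[0,0.24,2.5],"dr":[0,0,0]},{"slide":[0,0,2.5],"dr":[0,0,0]},{"slide":[0,0,2.5],"dr":[0,0,0]},{"slide":[0,0,2.5],"dr":[0,0,0]},{"slide":[0,0,2.5],"dr":[0,0,0]},{"slide":[0,0,2.2],"dr":[0,0,0]},{"slide":[0,0,0],"dr":[0,0,0]},{"slide":[0,0,0],"dr":[0,0,0]},{"slide":[0,0,0],"dr":[0,0,0]}])

```text
time_s: 3.5
tool_pos: [0.4636, 0.344, 0.0772]
ee_rot: [-3.136, -0.159, -0.004]
ft_force: [0.4, 0.3, 1.0]
grip_width: 0.0869
```

Run:
```python
from h import *
s=take('top','top1');t=take('side','side1')
a=cv2.resize(s['frame'][215:345,70:230],None,fx=2.5,fy=2.5,interpolation=2)
b=cv2.resize(t['frame'][320:480,270:470],None,fx=2,fy=2,interpolation=2)
a=a[:320];b=b[:320];cv2.imwrite('pics/c4.png',np.hstack([a,b]))
```

```text
(no output)
```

View pics/c4.png

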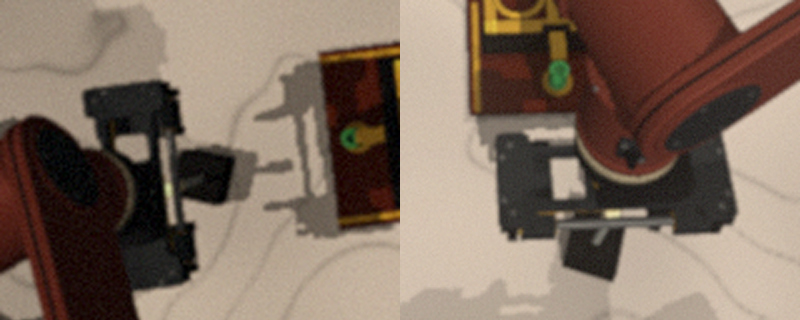

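The pictures show the bone head between the open fingers, at crop (168,188) top and (615,213) side. Closing.

Call:
drive_tool(targets=[{"slide":[0,0,0],"dr":[0,0,0]},{"slide":[0,0,0],"dr":[0,0,0]},{"slide":[0,0,0],"dr":[0,0,0]},{"slide":[0,0,0],"dr":[0,0,0]},{"slide":[0,0,0],"dr":[0,0,0]},{"slide":[0,0,0],"dr":[0,0,0]},{"slide":[0,0,0],"dr":[0,0,0]},{"slide":[0,0,0],"dr":[0,0,0]}], fingers=0)

```text
time_s: 4.4
tool_pos: [0.463, 0.3429, 0.0755]
ee_rot: [3.138, 0.157, -0.0]
ft_force: [0.1, -0.6, 0.7]
grip_width: 0.031
```

Call:
drive_tool(targets=[{"slide":[0,0,0],"dr":[0,0,0]},{"slide":[0,0,0],"dr":[0,0,0]},{"slide":[0,0,0],"dr":[0,0,0]},{"slide":[0,0,0],"dr":[0,0,0]}])

```text
time_s: 4.8
tool_pos: [0.4629, 0.343, 0.0756]
ee_rot: [-3.138, -0.157, 0.0]
ft_force: [0.5, 0.0, 0.6]
grip_width: 0.0129
```

Call:
drive_tool(targets=[{"slide":[0,0,-1],"dr":[0,0,0]},{"slide":[0,0,-2],"dr":[0,0,0]},{"slide":[0,0,-2.5],"dr":[0,0,0]},{"slide":[0,0,-2.5],"dr":[0,0,0]},{"slide":[0.2,1.7,0],"dr":[0,0,0]},{"slide":[0.2,2.5,0],"dr":[0,0,0]},{"slide":[0.4,2.5,0],"dr":[0,0,0]},{"slide":[0.3,2.5,0],"dr":[0,0,0]},{"slide":[0.3,2.5,0],"dr":[0,0,0]},{"slide":[0.3,2.5,0],"dr":[0,0,0]},{"slide":[0.3,2.5,0],"dr":[0,0,0]},{"slide":[0,0,0],"dr":[0,0,0]},{"slide":[0,0,0],"dr":[0,0,0]},{"slide":[0,0,0],"dr":[0,0,0]}])

```text
time_s: 6.2
tool_pos: [0.4992, 0.179, 0.1553]
ee_rot: [-3.137, -0.157, 0.001]
ft_force: [-0.6, 0.9, -0.3]
grip_width: 0.0127
```

Run:
```python
from h import *
s=take('top','top2');t=take('side','side2')
print(read_state()['tool_pos'],read_state()['ee_rot'])
a=cv2.resize(s['frame'][200:320,140:280],None,fx=2.8,fy=2.8,interpolation=2)
b=cv2.resize(t['frame'][250:390,280:420],None,fx=2.8,fy=2.8,interpolation=2)
a=a[:336];b=b[:336];cv2.imwrite('pics/c5.png',np.hstack([a,b]))
```

```text
[0.49919095 0.17944021 0.15537142] [-3.13740090e+00 -1.58544679e-01  4.89404460e-04]
```

View pics/c5.png

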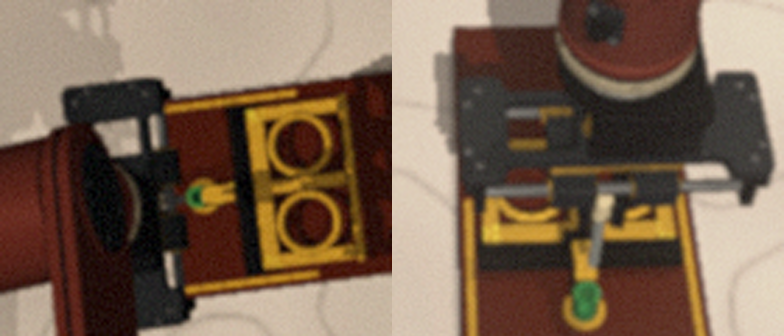

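```bash
cat >> h.py <<'E'
def proj(s,X):
    c=np.atleast_2d(X)@s['R'].T+s['t']; p=c@s['camera_matrix'].T; return p[:,:2]/p[:,2:]
def zoom(s,u0,v0,w,h,k,pts=(),fn='z'):
    a=cv2.resize(s['frame'][v0:v0+h,u0:u0+w],None,fx=k,fy=k,interpolation=cv2.INTER_CUBIC)
    for (X,col) in pts:
        for u,v in proj(s,X): cv2.circle(a,(int((u+.5-u0)*k),int((v+.5-v0)*k)),2,col,-1)
    cv2.imwrite(f'pics/{fn}.png',a)
def circ(c,r,z): 
    t=np.linspace(0,6.28,24); return np.c_[c[0]+r*np.cos(t),c[1]+r*np.sin(t),0*t+z]
E
python3 - <<'E'
from h import *
t=load('side2'); s=load('top0'); t0=load('side0')
v=(.4991,.1786)
rod=np.array([[.4992,.179,z] for z in (.0853,.12,.1643,.185)])
zoom(t,320,290,60,80,9,[(circ(v,.0052,.042),(0,0,255)),(circ(v,.0105,.042),(255,0,255)),(rod,(255,255,0))],'z1')
zoom(t0,320,320,60,60,9,[(circ(v,.0052,.042),(0,0,255)),(circ(v,.0105,.042),(255,0,255))],'z2')
zoom(s,190,245,50,50,10,[(circ(v,.0052,.042),(0,0,255)),(circ(v,.0105,.042),(255,0,255))],'z3')
print(proj(t,rod))
E
```

```text
[[350.70579891 344.26296024]
 [351.99088278 335.78915558]
 [353.74315096 324.23475165]
 [354.60861267 318.52792298]]
```

View pics/z1.png

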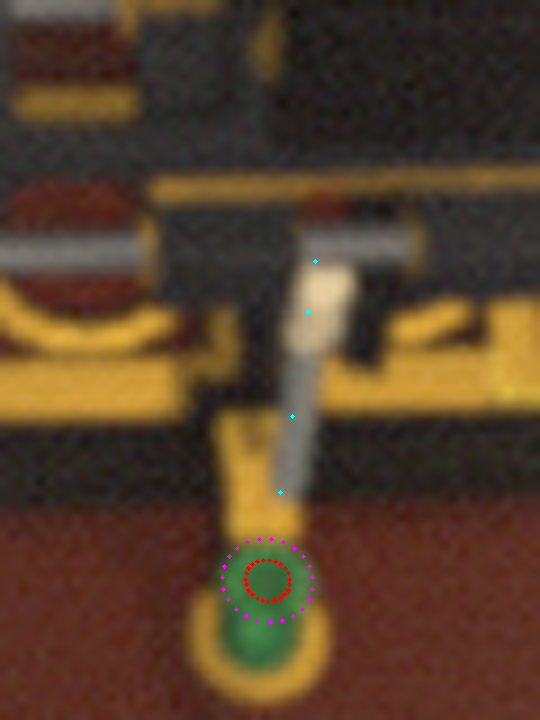

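View pics/z2.png

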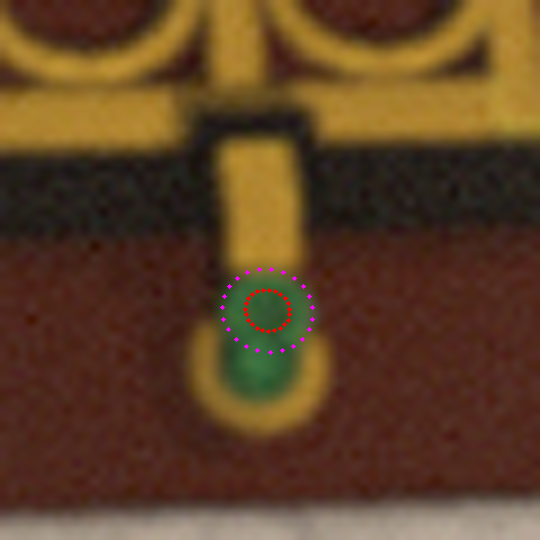

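View pics/z3.png

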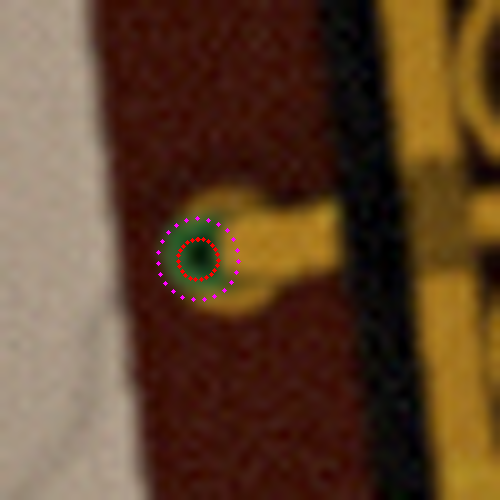

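Call:
drive_tool(targets=[{"slide":[0.12,0.06,1],"dr":[0,0,0]},{"slide":[0,0,1],"dr":[0,0,0]},{"slide":[0,0,1],"dr":[0,0,0]},{"slide":[0,0,0.8],"dr":[0,0,0]},{"slide":[0,0,0],"dr":[0,0,0]},{"slide":[0,0,0],"dr":[0,0,0]}])

```text
time_s: 6.9
tool_pos: [0.5006, 0.1783, 0.1172]
ee_rot: [3.138, 0.157, -0.001]
ft_force: [-0.1, 0.3, -0.8]
grip_width: 0.0127
```

Run:
```python
from h import *
s=take('top','top3');t=take('side','side3')
p=read_state()['tool_pos'];print(p)
v=(.4991,.1786)
rod=np.array([[p[0],p[1],p[2]-.0703+d] for d in (0,.04,.08)])
zoom(t,320,310,60,60,9,[(circ(v,.0052,.042),(0,0,255)),(rod,(255,255,0))],'z4')
zoom(s,180,240,60,60,9,[(circ(v,.0052,.042),(0,0,255)),(rod,(255,255,0))],'z5')
```

```text
[0.50119112 0.17832138 0.11798336]
```

View pics/z4.png

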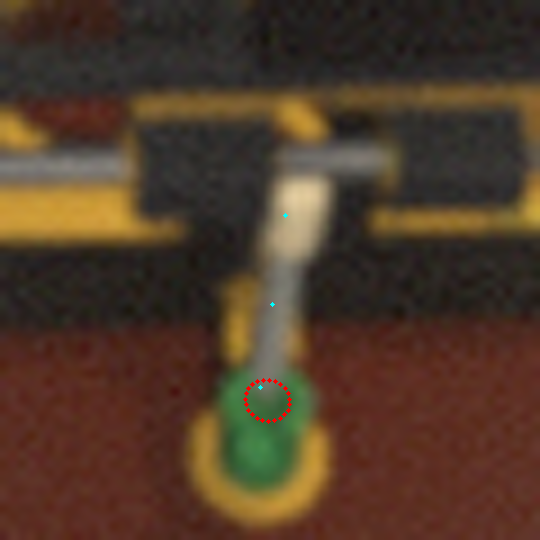

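View pics/z5.png

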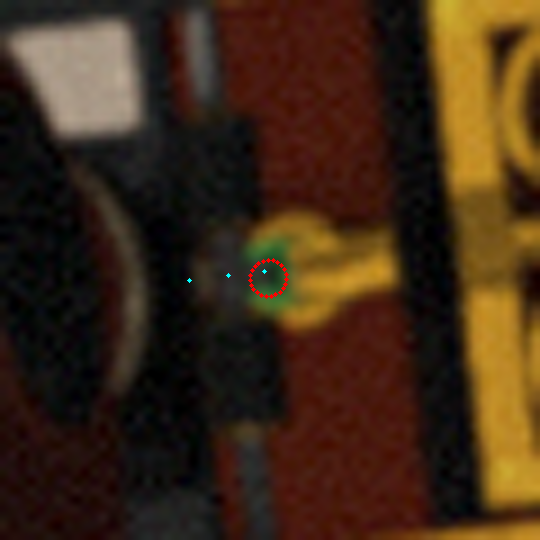

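Seen from the side, the rod tip at crop (266,393) lies over the mouth centre (268,400). Going in.

Call:
drive_tool(targets=[{"slide":[0,0,0.4],"dr":[0,0,0]},{"slide":[0,0,0.4],"dr":[0,0,0]},{"slide":[0,0,0.4],"dr":[0,0,0]},{"slide":[0,0,0.4],"dr":[0,0,0]},{"slide":[0,0,0.2],"dr":[0,0,0]},{"slide":[0,0,0],"dr":[0,0,0]},{"slide":[0,0,0],"dr":[0,0,0]}])

```text
time_s: 7.7
tool_pos: [0.5008, 0.1783, 0.0995]
ee_rot: [3.138, 0.157, -0.0]
ft_force: [0.1, -0.3, -0.1]
grip_width: 0.0127
```

Call:
drive_tool(targets=[{"slide":[0,0,0.4],"dr":[0,0,0]},{"slide":[0,0,0.4],"dr":[0,0,0]},{"slide":[0,0,0.3],"dr":[0,0,0]},{"slide":[0,0,0.2],"dr":[0,0,0]},{"slide":[0,0,0],"dr":[0,0,0]},{"slide":[0,0,0],"dr":[0,0,0]}])

```text
time_s: 8.3
tool_pos: [0.5008, 0.1783, 0.0865]
ee_rot: [3.138, 0.157, -0.0]
ft_force: [-0.2, -0.2, -0.8]
grip_width: 0.0128
```

Run:
```python
from h import *
t=take('side','side4')
p=read_state();print(p['tool_pos'],p['ft_force'])
zoom(t,320,300,60,70,9,[],'z6')
```

```text
[0.50080494 0.1783062  0.08658275] [-0.16882867 -0.20596284 -0.72501566]
```

View pics/z6.png

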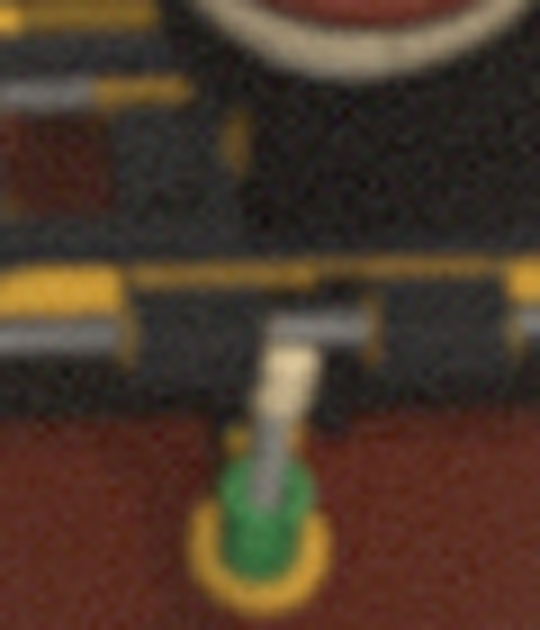

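The rod is in the vial and no side force shows. Releasing, then going up.

Call:
drive_tool(targets=[{"slide":[0,0,0],"dr":[0,0,0]},{"slide":[0,0,0],"dr":[0,0,0]},{"slide":[0,0,0],"dr":[0,0,0]},{"slide":[0,0,0],"dr":[0,0,0]},{"slide":[0,0,0],"dr":[0,0,0]},{"slide":[0,0,-0.5],"dr":[0,0,0]},{"slide":[0,0,-1],"dr":[0,0,0]},{"slide":[0,0,-2],"dr":[0,0,0]},{"slide":[0,0,-3],"dr":[0,0,0]},{"slide":[0,0,-3],"dr":[0,0,0]},{"slide":[0,0,-3],"dr":[0,0,0]}], fingers=4)

```text
time_s: 9.45
tool_pos: [0.5008, 0.1783, 0.2138]
ee_rot: [-3.138, -0.157, -0.002]
ft_force: [-0.7, 0.3, 0.7]
grip_width: 0.04
```

Call:
drive_tool(targets=[{"slide":[-0.4,2.2,0],"dr":[0,0,0]},{"slide":[-0.4,4.2,0],"dr":[0,0,0]},{"slide":[-0.4,4.2,0],"dr":[0,0,0]},{"slide":[-0.4,4.2,0],"dr":[0,0,0]},{"slide":[-0.4,4.2,0],"dr":[0,0,0]},{"slide":[-0.4,4.2,0],"dr":[0,0,0]},{"slide":[-0.4,4.2,0],"dr":[0,0,0]},{"slide":[-0.4,4.2,0],"dr":[0,0,0]},{"slide":[-0.4,4.2,0],"dr":[0,0,0]},{"slide":[-0.4,4.2,0],"dr":[0,0,0]},{"slide":[-0.4,4.2,0],"dr":[0,0,0]},{"slide":[-0.4,4.2,0],"dr":[0,0,0]},{"slide":[-0.4,4.2,0],"dr":[0,0,0]},{"slide":[0,2.2,0],"dr":[0,0,0]},{"slide":[0,0,0],"dr":[0,0,-7]},{"slide":[0,0,0],"dr":[0,0,-6.6]},{"slide":[0,0,0],"dr":[0,0,0]},{"slide":[0,0,0],"dr":[0,0,0]}], fingers=7)

```text
time_s: 11.25
tool_pos: [0.5039, -0.3722, 0.2122]
ee_rot: [3.097, 0.523, 0.001]
ft_force: [0.2, 0.1, 0.1]
grip_width: 0.0701
```

Run:
```python
from h import *
s=take('top','top5');t=take('side','side5')
p=read_state();print(p['tool_pos'],p['ee_rot'])
W=cloud(t)
X,Y,Z=W[...,0],W[...,1],W[...,2]
m=(abs(X-.5)<.03)&(abs(Y-.18)<.03)&(Z>.075);print('rod top',m.sum(),np.nanmax(Z[m]),W[m].mean(0))
W=cloud(s);X,Y,Z=W[...,0],W[...,1],W[...,2]
m=(abs(X-.5)<.03)&(abs(Y-.18)<.03)&(Z>.075);print('rod top',m.sum(),np.nanmax(Z[m]),W[m].mean(0))
zoom(t,310,290,80,80,6,[],'z7');zoom(s,180,230,80,80,6,[],'z8')
cv2.imwrite('pics/c6.png',np.hstack([cv2.imread('pics/z7.png'),cv2.imread('pics/z8.png')])[:,:800])
```

```text
[ 0.50388263 -0.37200345  0.21204397] [3.09707180e+00 5.24373781e-01 4.85036445e-04]
rod top 74 0.11963201496220885 [0.49873011 0.18514282 0.10705753]
rod top 41 0.11751491848101452 [0.49868431 0.18024613 0.10776334]
```

View pics/c6.png

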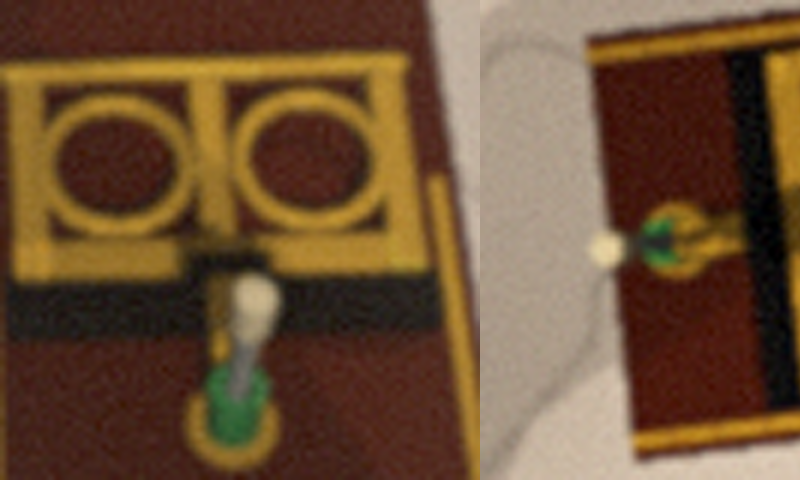

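View pics/top5.png

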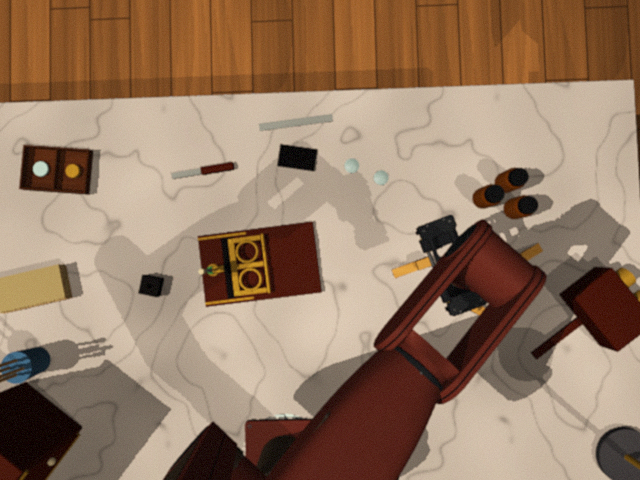

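Rod seated: its top reads about 0.115, which is 10 mm above the stand reading, as it should be. Going down over the leftmost wedge.

Call:
drive_tool(targets=[{"slide":[0,0,3],"dr":[0,0,0]},{"slide":[0,0,3],"dr":[0,0,0]},{"slide":[0,0,3],"dr":[0,0,0]},{"slide":[0,0,3],"dr":[0,0,0]},{"slide":[0,0,3],"dr":[0,0,0]},{"slide":[0,0,2],"dr":[0,0,0]},{"slide":[0,0,2],"dr":[0,0,0]},{"slide":[0,0,1],"dr":[0,0,0]},{"slide":[0,0,0.5],"dr":[0,0,0]},{"slide":[0,0,0],"dr":[0,0,0]},{"slide":[0,0,0],"dr":[0,0,0]}])

```text
time_s: 12.45
tool_pos: [0.5045, -0.3727, 0.0077]
ee_rot: [3.096, 0.527, 0.002]
ft_force: [0.7, 0.9, -0.3]
grip_width: 0.0699
```

Run:
```python
from h import *
t=take('side','side6');s=take('top','top6')
p=read_state();print(p['tool_pos'],p['ee_rot'],p['ft_force'])
zoom(t,310,130,100,100,5,[],'z7');zoom(s,370,210,100,100,4,[],'z8')
a=np.zeros((500,800,3),np.uint8);a[:,:500]=cv2.imread('pics/z7.png')[:,:500];z=cv2.imread('pics/z8.png');a[:400,420:]=z[:,:380];cv2.imwrite('pics/c7.png',a)
```

```text
[ 0.50451384 -0.37288411  0.0079094 ] [3.09527601e+00 5.26906066e-01 2.03460679e-03] [-0.48147374  0.12867545  0.11226905]
```

View pics/c7.png

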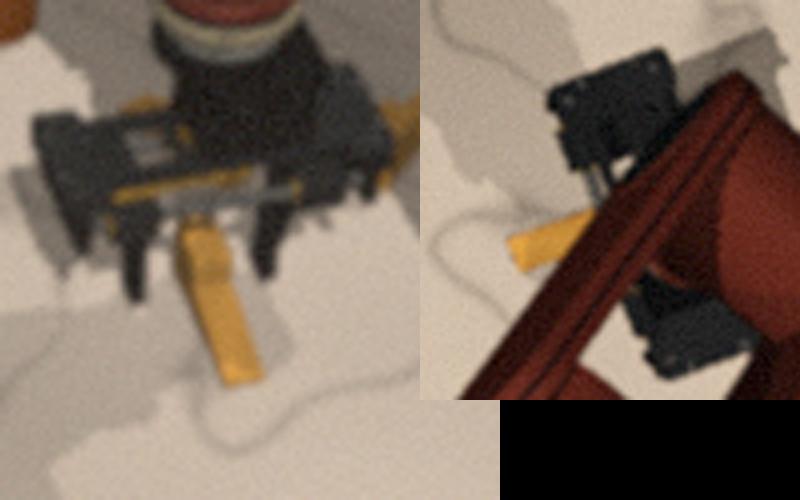

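The block stands between the open fingers, at crop (205,250) in the side view. Closing.

Call:
drive_tool(targets=[{"slide":[0,0,0],"dr":[0,0,0]},{"slide":[0,0,0],"dr":[0,0,0]},{"slide":[0,0,0],"dr":[0,0,0]},{"slide":[0,0,0],"dr":[0,0,0]},{"slide":[0,0,0],"dr":[0,0,0]},{"slide":[0,0,0],"dr":[0,0,0]},{"slide":[0,0,0],"dr":[0,0,0]},{"slide":[0,0,0],"dr":[0,0,0]},{"slide":[0,0,0],"dr":[0,0,0]},{"slide":[0,0,0],"dr":[0,0,0]}], fingers=0)

```text
time_s: 13.55
tool_pos: [0.5037, -0.3722, 0.0065]
ee_rot: [-3.097, -0.527, 0.0]
ft_force: [0.5, 0.2, 0.0]
grip_width: 0.0236
```

Run:
```python
from h import *
for i in range(3):
    p=read_state();print(p['tool_pos'],p['ee_rot'],p['ft_force'],p['grip_width'])
t=take('side','side7')
W=cloud(t);X,Y,Z=W[...,0],W[...,1],W[...,2]
hsv=cv2.cvtColor(t['frame'],cv2.COLOR_BGR2HSV)
w=(hsv[...,0]>8)&(hsv[...,0]<25)&(hsv[...,1]>120)&(Y>-.41)&(Y<-.25)&(abs(X-.49)<.05)&(Z<.05)
print(w.sum(),fitrect(W,w))
zoom(t,310,130,100,100,5,[],'z7')
```

```text
[ 0.50369825 -0.37216037  0.00649235] [-3.09696516e+00 -5.27392355e-01  1.06509645e-04] [0.53882871 0.15321722 0.03227353] 0.023557407068453776
[ 0.50369825 -0.37216037  0.00649235] [-3.09696516e+00 -5.27392355e-01  1.06509645e-04] [0.53882871 0.15321722 0.03227353] 0.023557407068453776
[ 0.50369825 -0.37216037  0.00649235] [-3.09696516e+00 -5.27392355e-01  1.06509645e-04] [0.53882871 0.15321722 0.03227353] 0.023557407068453776
272 ((492.45648193359375, -338.1576232910156), (29.920488357543945, 93.78874969482422), 13.056316375732422)
```

View pics/z7.png

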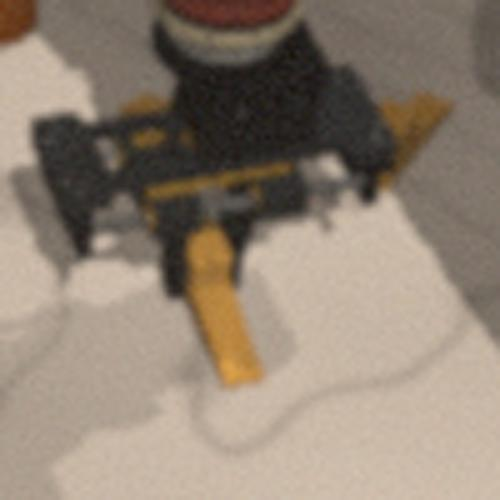

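Call:
drive_tool(targets=[{"slide":[0,0,-1],"dr":[0,0,0]},{"slide":[0,0,-2],"dr":[0,0,0]},{"slide":[0,0,-2],"dr":[0,0,0]},{"slide":[0,0,-1.5],"dr":[0,0,0]},{"slide":[0,0,0],"dr":[0,0,7]},{"slide":[0,0,0],"dr":[0,0,6.7]},{"slide":[0.56,-3.46,0],"dr":[0,0,0]},{"slide":[0.56,-3.46,0],"dr":[0,0,0]},{"slide":[0.56,-3.46,0],"dr":[0,0,0]},{"slide":[0.56,-3.46,0],"dr":[0,0,0]},{"slide":[0.56,-3.46,0],"dr":[0,0,0]},{"slide":[0.56,-3.46,0],"dr":[0,0,0]},{"slide":[0.56,-3.46,0],"dr":[0,0,0]},{"slide":[0.56,-3.46,0],"dr":[0,0,0]},{"slide":[0.56,-3.46,0],"dr":[0,0,0]},{"slide":[0,0,0],"dr":[0,0,0]},{"slide":[0,0,0],"dr":[0,0,0]}])

```text
time_s: 15.3
tool_pos: [0.5236, -0.0568, 0.0721]
ee_rot: [3.137, 0.158, 0.001]
ft_force: [0.0, -1.3, -0.9]
grip_width: 0.0236
```

Run:
```python
from h import *
t=take('side','side8');s=take('top','top8')
p=read_state();print(p['tool_pos'],p['ee_rot'],p['ft_force'],p['grip_width'])
zoom(t,290,210,120,110,5,[],'z7');zoom(s,180,200,160,120,5,[],'z8')
```

```text
[ 0.52360586 -0.0580899   0.07195713] [3.13724457e+00 1.53769912e-01 8.98132942e-04] [-0.27669036 -0.63365981  0.40565184] 0.023445584248761087
```

View pics/z7.png

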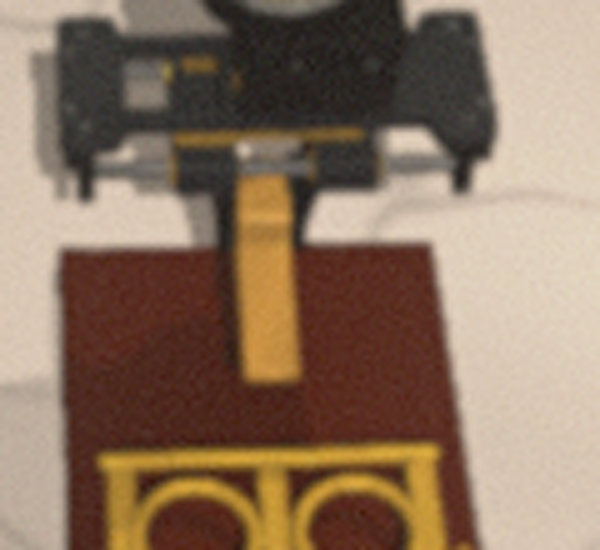

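View pics/z8.png

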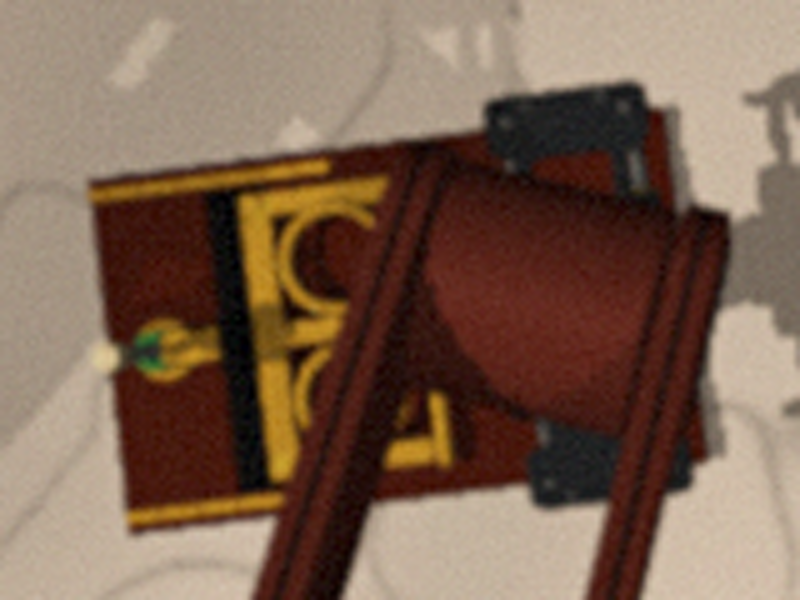

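The wedge is nose-on to the lip and centred between the feet: nose at crop (271,380), lip at (270,458). Lowering it onto the board.

Call:
drive_tool(targets=[{"slide":[0,0,1.5],"dr":[0,0,0]},{"slide":[0,0,1.5],"dr":[0,0,0]},{"slide":[0,0,1],"dr":[0,0,0]},{"slide":[0,0,0.7],"dr":[0,0,0]},{"slide":[0,0,0.3],"dr":[0,0,0]},{"slide":[0,0,0],"dr":[0,0,0]},{"slide":[0,0,0],"dr":[0,0,0]},{"slide":[0,0,0],"dr":[0,0,0]},{"slide":[0,0,0],"dr":[0,0,0]}])

```text
time_s: 16.3
tool_pos: [0.5238, -0.0574, 0.0221]
ee_rot: [3.137, 0.154, 0.002]
ft_force: [-0.4, 0.1, -0.1]
grip_width: 0.024
```

Call:
drive_tool(targets=[{"slide":[0,0,0.15],"dr":[0,0,0]},{"slide":[0,0,0.15],"dr":[0,0,0]},{"slide":[0,0,0],"dr":[0,0,0]},{"slide":[0,0,0],"dr":[0,0,0]},{"slide":[0,0,0],"dr":[0,0,0]},{"slide":[0,0,0],"dr":[0,0,0]}])

```text
time_s: 16.9
tool_pos: [0.5233, -0.0573, 0.0185]
ee_rot: [-3.138, -0.154, 0.0]
ft_force: [0.2, 0.1, 0.1]
grip_width: 0.024
```

```bash
cat > m.py <<'E'
from h import *
import sys
n=sys.argv[1]
t=take('side','side'+n)
p=read_state();print(p['time_s'],p['tool_pos'],p['ee_rot'],p['ft_force'],p['grip_width'])
def jig(P):
    d=P[...,:2]-np.array([.5113,.0557]); a=np.radians(5.65)
    return np.stack([d[...,0]*-np.sin(a)+d[...,1]*np.cos(a)-.015, -d[...,0]*np.cos(a)-d[...,1]*np.sin(a), P[...,2]-.012],-1)
print('tcp jig',jig(p['tool_pos']).round(4))
W=cloud(t);J=jig(W);hsv=cv2.cvtColor(t['frame'],cv2.COLOR_BGR2HSV)
g=(hsv[...,0]>12)&(hsv[...,0]<32)&(hsv[...,1]>110)&(hsv[...,2]>90)
zoom(t,290,220,120,130,6,[],'m'+n); a=cv2.imread(f'pics/m{n}.png')[:600];cv2.imwrite(f'pics/m{n}.png',a)
for y0 in(-.055,.03):
    m=g&(J[...,1]>y0)&(J[...,1]<y0+.025)&(abs(J[...,0]+.03)<.02)&(J[...,2]>.004)
    print('lip pts',y0,m.sum(),np.nanmedian(J[m],0).round(4))
E
python3 m.py 9
python3 - <<'E'
from h import *
E
```

```text
16.95 [ 0.52329524 -0.0573123   0.01847807] [-3.13777831e+00 -1.54259002e-01  2.03539743e-04] [ 0.02038793 -0.86673377 -0.83582864] 0.024140472007179347
tcp jig [-0.1286 -0.0008  0.0065]
lip pts -0.055 75 [-0.0299 -0.043   0.0171]
lip pts 0.03 76 [-0.0303  0.0424  0.017 ]
```

View pics/m9.png

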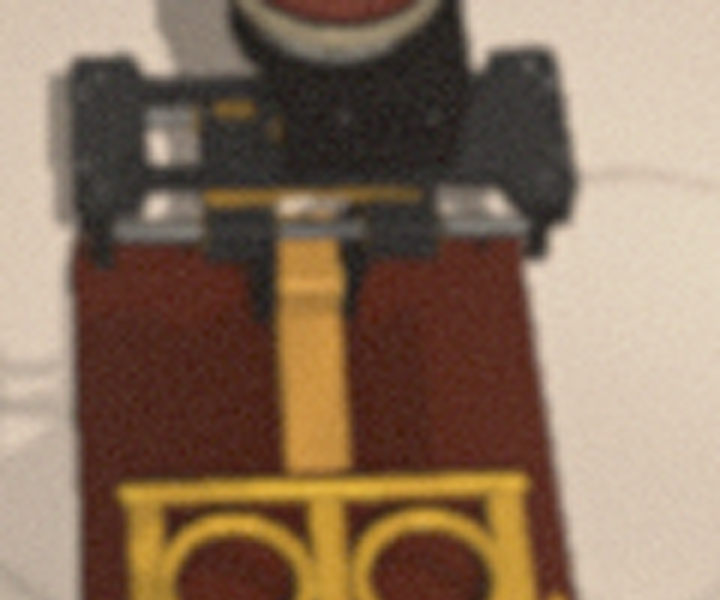

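Call:
drive_tool(targets=[{"slide":[0,0,0.05],"dr":[0,0,0]},{"slide":[0,-0.4,0],"dr":[0,0,0]},{"slide":[0,-0.4,0],"dr":[0,0,0]},{"slide":[0,-0.4,0],"dr":[0,0,0]},{"slide":[0,-0.4,0],"dr":[0,0,0]},{"slide":[0,-0.4,0],"dr":[0,0,0]},{"slide":[0,-0.4,0],"dr":[0,0,0]},{"slide":[0,-0.2,0],"dr":[0,0,0]},{"slide":[0,0,0],"dr":[0,0,0]},{"slide":[0,0,0],"dr":[0,0,0]},{"slide":[0,0,0],"dr":[0,0,0]},{"slide":[0,0,0],"dr":[0,0,0]}])

```text
time_s: 18.15
tool_pos: [0.5212, -0.031, 0.0184]
ee_rot: [-3.138, -0.154, -0.001]
ft_force: [-0.2, -0.8, 5.9]
grip_width: 0.0236
```

```bash
python3 m.py 10
```

```text
18.2 [ 0.52121463 -0.03105624  0.01845873] [-3.13760530e+00 -1.54364856e-01 -1.30125549e-03] [-0.5121081  -0.01150621  6.11691187] 0.02374848613260604
tcp jig [-0.1023 -0.0013  0.0065]
lip pts -0.055 71 [-0.03   -0.0418  0.0176]
lip pts 0.03 74 [-0.0301  0.0426  0.017 ]
```

View pics/m10.png

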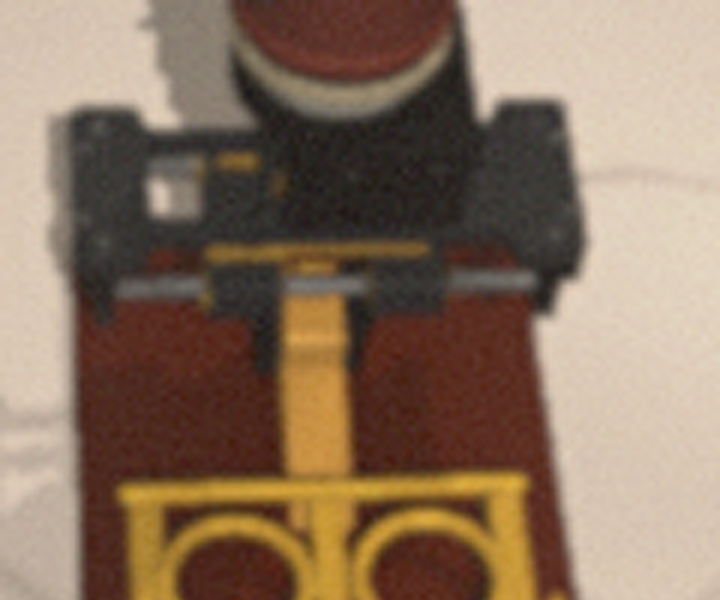

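Call:
drive_tool(targets=[{"slide":[0,-0.2,0],"dr":[0,0,0]},{"slide":[0,-0.2,0],"dr":[0,0,0]},{"slide":[0,-0.2,0],"dr":[0,0,0]},{"slide":[0,-0.2,0],"dr":[0,0,0]},{"slide":[0,-0.2,0],"dr":[0,0,0]},{"slide":[0,-0.2,0],"dr":[0,0,0]},{"slide":[0,-0.2,0],"dr":[0,0,0]},{"slide":[0,-0.2,0],"dr":[0,0,0]},{"slide":[0,0,0],"dr":[0,0,0]},{"slide":[0,0,0],"dr":[0,0,0]},{"slide":[0,0,0],"dr":[0,0,0]}])

```text
time_s: 19.3
tool_pos: [0.5197, -0.0158, 0.0185]
ee_rot: [3.137, 0.154, 0.002]
ft_force: [0.3, -4.4, 5.4]
grip_width: 0.0237
```

```bash
python3 m.py 11
```

```text
19.35 [ 0.51973141 -0.01581163  0.01843112] [3.13697262e+00 1.54458746e-01 1.46044492e-03] [ 0.8614153  -4.07390335  5.32334003] 0.024085006777294866
tcp jig [-0.087  -0.0014  0.0064]
lip pts -0.055 44 [-0.0256 -0.0415  0.0187]
lip pts 0.03 44 [-0.0262  0.0421  0.0173]
```

View pics/side11.png

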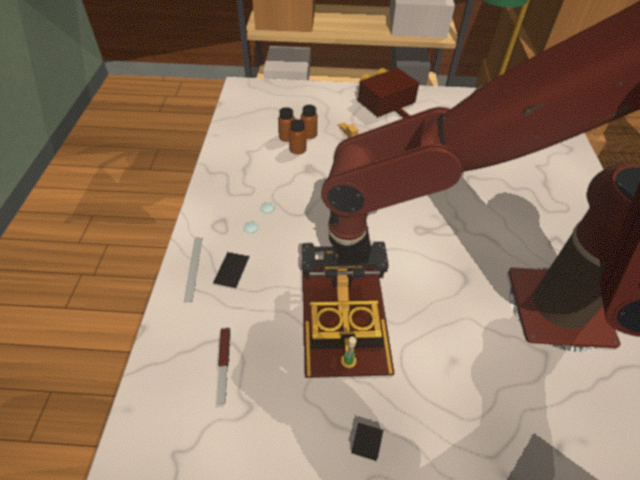

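```bash
cat > tilt.py <<'E'
import sys
from h import *
def jig(P):
    d=P[...,:2]-np.array([.5113,.0557]); a=np.radians(5.65)
    return np.stack([d[...,0]*-np.sin(a)+d[...,1]*np.cos(a)-.015, -d[...,0]*np.cos(a)-d[...,1]*np.sin(a), P[...,2]-.012],-1)
for n in sys.argv[1:]:
    s=load(n);J=jig(cloud(s));x,y,z=J[...,0],J[...,1],J[...,2]
    hsv=cv2.cvtColor(s['frame'],cv2.COLOR_BGR2HSV)
    g=(hsv[...,0]>12)&(hsv[...,0]<32)&(hsv[...,1]>110)&(hsv[...,2]>70)
    out=[]
    for lo,hi in((-.074,-.02),(.02,.074),(-.074,.074)):
        m=g&(x>-.04)&(x<.052)&(y>lo)&(y<hi)&(z>.009)&(z<.03)&~((abs(y)<.018)&(x<0))
        A=np.c_[np.ones(m.sum()),x[m]];b=z[m];k=np.ones(len(b),bool)
        for _ in range(8):
            c=np.linalg.lstsq(A[k],b[k],rcond=None)[0];r=b-A@c;k=abs(r)<.004
        out.append((m.sum(),c[1].round(4),(1000*(c[0]-.03*c[1])).round(2)))
    print(n,out)
E
python3 tilt.py side0 side5 side9 side10 side11 top0 top5
```

```text
side0 [(np.int64(455), np.float64(0.0069), np.float64(17.29)), (np.int64(467), np.float64(0.0037), np.float64(17.57)), (np.int64(1163), np.float64(0.004), np.float64(17.48))]
side5 [(np.int64(451), np.float64(0.0075), np.float64(17.15)), (np.int64(461), np.float64(0.0126), np.float64(17.02)), (np.int64(1149), np.float64(0.0102), np.float64(17.16))]
side9 [(np.int64(459), np.float64(0.0088), np.float64(17.33)), (np.int64(459), np.float64(0.0126), np.float64(17.13)), (np.int64(1159), np.float64(0.0077), np.float64(17.42))]
side10 [(np.int64(457), np.float64(0.0012), np.float64(17.56)), (np.int64(467), np.float64(0.0056), np.float64(17.38)), (np.int64(1170), np.float64(0.0006), np.float64(17.55))]
side11 [(np.int64(400), np.float64(0.0), np.float64(18.29)), (np.int64(407), np.float64(0.0011), np.float64(18.06)), (np.int64(1062), np.float64(-0.0028), np.float64(18.52))]
top0 [(np.int64(370), np.float64(0.0119), np.float64(14.77)), (np.int64(370), np.float64(0.0097), np.float64(14.64)), (np.int64(950), np.float64(0.0079), np.float64(14.96))]
top5 [(np.int64(363), np.float64(0.014), np.float64(14.35)), (np.int64(372), np.float64(0.0018), np.float64(15.3)), (np.int64(950), np.float64(0.0046), np.float64(14.93))]
```

Call:
drive_tool(targets=[{"slide":[0,-0.2,0],"dr":[0,0,0]},{"slide":[0,-0.2,0],"dr":[0,0,0]},{"slide":[0,-0.2,0],"dr":[0,0,0]},{"slide":[0,-0.2,0],"dr":[0,0,0]},{"slide":[0,-0.1,0],"dr":[0,0,0]},{"slide":[0,0,0],"dr":[0,0,0]},{"slide":[0,0,0],"dr":[0,0,0]},{"slide":[0,0,0],"dr":[0,0,0]},{"slide":[0,0,0],"dr":[0,0,0]}])

```text
time_s: 20.25
tool_pos: [0.5189, -0.007, 0.0185]
ee_rot: [3.137, 0.154, 0.002]
ft_force: [0.4, -4.0, 6.0]
grip_width: 0.0238
```

```bash
python3 m.py 12
python3 - <<'E'
from h import *
s=take('top','top12')
E
python3 tilt.py side12 top12
```

```text
20.3 [ 0.51884712 -0.00695312  0.01843421] [3.13686210e+00 1.54440169e-01 1.45108521e-03] [ 1.08256949 -4.58379488  6.10233465] 0.023621577974473066
tcp jig [-0.0781 -0.0013  0.0064]
lip pts -0.055 56 [-0.0263 -0.0433  0.0197]
lip pts 0.03 56 [-0.0262  0.0419  0.0197]
side12 [(np.int64(416), np.float64(-0.0219), np.float64(20.89)), (np.int64(424), np.float64(-0.0245), np.float64(20.8)), (np.int64(1097), np.float64(-0.0294), np.float64(21.22))]
top12 [(np.int64(69), np.float64(-0.0223), np.float64(17.24)), (np.int64(182), np.float64(-0.0024), np.float64(17.45)), (np.int64(251), np.float64(-0.0165), np.float64(17.61))]
```

View pics/m12.png

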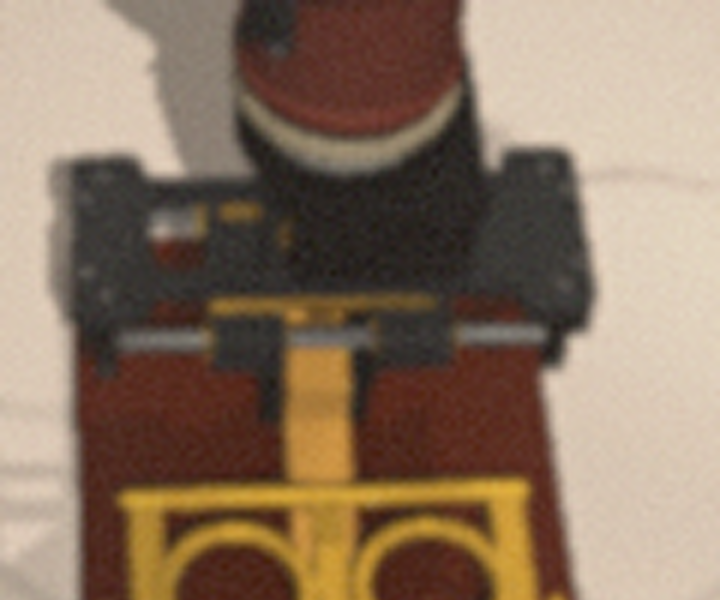

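View pics/top12.png

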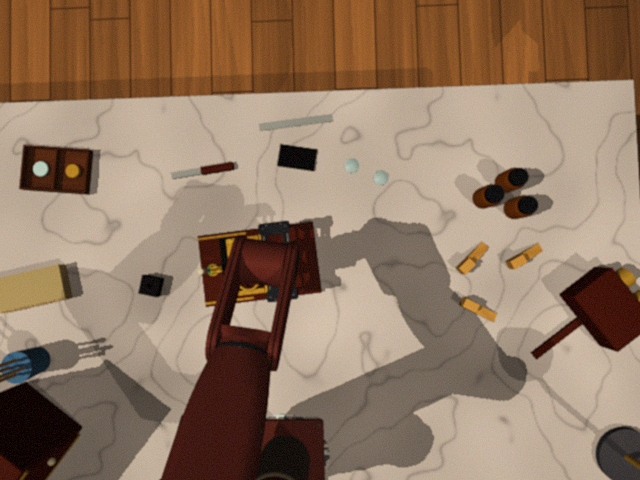

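Call:
drive_tool(targets=[{"slide":[0,0,0],"dr":[0,0,0]},{"slide":[0,0,0],"dr":[0,0,0]},{"slide":[0,0,0],"dr":[0,0,0]},{"slide":[0,0,0],"dr":[0,0,0]},{"slide":[0,0,0],"dr":[0,0,0]}])

```text
time_s: 20.85
tool_pos: [0.5189, -0.007, 0.0185]
ee_rot: [3.137, 0.154, 0.002]
ft_force: [1.0, -4.3, 5.3]
grip_width: 0.0241
```

```bash
python3 m.py 13; python3 tilt.py side13
python3 - <<'E'
from h import *
zoom(load('side13'),310,290,80,80,7,[],'z13')
E
```

```text
20.9 [ 0.51884497 -0.00694736  0.01844171] [3.13688194e+00 1.54420546e-01 1.44786370e-03] [ 0.60257486 -5.05570983  5.5122299 ] 0.023592717941380494
tcp jig [-0.0781 -0.0013  0.0064]
lip pts -0.055 52 [-0.026  -0.0432  0.0197]
lip pts 0.03 55 [-0.0257  0.0418  0.0201]
side13 [(np.int64(412), np.float64(-0.0204), np.float64(20.63)), (np.int64(427), np.float64(-0.0291), np.float64(21.07)), (np.int64(1099), np.float64(-0.029), np.float64(21.13))]
```

View pics/z13.png

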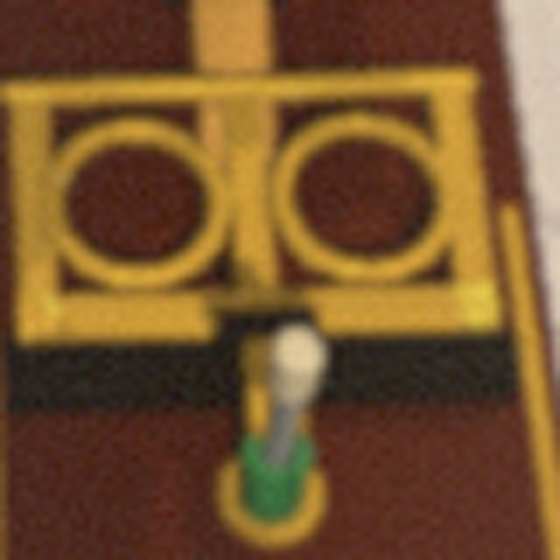

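The rod stands in the vial with its head at crop (298,360) and the tongue against it. The wedge is under the lip, and the lip rise reads a steady 3 to 4 mm. Handing in.

```bash
python3 -c "
from bench import sign_off
print(sign_off())"
```

```text
the job is handed in; nothing more can be done
None
```

The job is handed in at about 21 s. The stop rod stands in the glass vial, and the leftmost wedge holds the frame's lip up by an estimated 3 to 4 mm.

- **Rod:** its top read about 10 mm higher than it did in the stand, as expected when fully down. The last picture shows it still upright with the tongue against it.
- **Carriage:** it slid about 4 to 5 mm before the rod stopped it, which is within the 4 to 7 mm given.
- **Wedge:** it lies flat on the board under a light press of about 6 N and is still gripped at 24 mm. The steady push is about 4 to 5 N.
- **Lip rise:** the side view's tilt gave about 3.2 mm, its height change about 3.6 mm, and the wedge geometry about 4.0 mm. The reading held steady over the last 0.6 s.
- **Weaker checks:** the top view was partly hidden by the arm and gave about 2 to 3 mm. The side view's raw lip points, a coarser measure, also gave about 2.7 mm.
- **Left alone:** the robot did not go near the lenses, septum or scraper, and they look unmoved in the last pictures. The robot also stayed clear of the frame, going by its poses and the pictures.

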